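# Rub down the cap pieces along a model wing's curved edge

### The arm

A 6-joint arm with a two-finger parallel gripper is mounted at the origin on the work surface. World frame = base frame: x ahead of the robot, y to its left, z up, the work surface at z = 0. Lengths are in m, angles in rad, forces in N, time in s.
With the tool pointing down it reaches from about 0.3 to 0.95 m from the base axis. Payload 3.1 kg.
Tool frame: the origin (TCP) lies between the finger pads, 19 mm behind the fingertips; this is the grasp point; z points along the fingers, y is the line along which they close (so a half turn about z gives the same grasp; the last joint's range is limited). The gripper opens to 85 mm and grips with 20 to 120 N. Pads are 22 mm wide; open, the fingers measure 114 mm over their backs; the gripper's body (76 mm by 85 mm) begins 54 mm behind the grasp point. The pads swing forward as they close: fully open they stand 13 mm farther back than shut.
Start: joints at [1.147, 0.308, 1.634, -0, 1.2, -0.07], TCP at [0.217, 0.586, 0.25] pointing down, gripper open.
Joint ranges: [-3.06, 3.06], [-0.79, 1.96], [0.05, 2.63], [-1.19, 4.34], [0.05, 2.64], [-2.94, 2.94]. Speed limits (rad/s): [2.79, 2.79, 3.14, 3.14, 3.14, 3.14].

### API

Orientations are given as a 3x3 rotation matrix whose columns are the frame's x, y, z axes.
In Python, from plant import get_state, camera, get_calibration, sign_off gives the robot as it stands. The module is installed in compiled form; this text tells all that it offers.
- The arm moves only by the shell command python3 -m pendant 'ROWS' [FORCE]. ROWS is JSON, a list of rows, each a list of 5 numbers: the shift along the world's x, y, z each as a share of 0.03 m, from -1 to 1, then the turn about the world's z as a share of pi/4 rad, from -1 to 1, then the opening, from 0 (shut) to 1 (fully open). In form: [[dx, dy, dz, spin, jaw], ...]. A call has 1 to 10 rows; each row shifts and turns the commanded pose from where the row before left it; what a row does not reach is not made up. A row lasts 1/8 s, in which the tool goes at most 62.5 mm and 10.7 degrees, less where a joint would pass 70% of its speed; a pose out of reach is approached as far as the arm can. A call with a number of a shift or a turn outside -1 to 1 is refused whole. A call with a gripper value outside its range is refused whole. The fingers move at their own pace and stop on an object; FORCE is the grip in N (left out, the last holds). Time passes only in rows, so rows that do not move let the fingers close. It gives the time, the measured TCP pose, the force, the opening and the grip force at its end, in the units of the state.
- get_state(): the state, without advancing time (a new reading comes with each control period).
- camera(name): name is "scene" or "top"; returns (picture, depth): 480x640x3 uint8, red, green, blue; 480x640 float32, m along the optical axis (not along the pixel's ray), 0 where there is no reading.
- get_calibration(name): a dict with "fx", "fy", "cx", "cy" (pixels), "k1" (the pictures are not rectified: a ray, as slopes to the right and down, at radius r is drawn at 1 + k1 r^2 times it, then the intrinsics apply), "R" (3x3) and "t" (3): a world point X has camera coordinates R X + t. Camera axes: x right, y down, z forward; pixel columns grow to the right and rows downward; lengths in m; the calibration is good to about 2 mm. A picture is of the moment at which its call begins. get_calibration takes no time and is no camera call.
- sign_off(): hands the job in; it is judged then, once.
The state is a dict: "clock": time; "joint_positions": joint angles; "dq": joint speeds; "tau": joint torques, N m; "eef_pos": TCP position; "eef_rot": TCP orientation; "force": force on the tool from outside, world axes, zero at the start; "wrist_torque": the same for the moment, N m; "gripper_width": opening from 0.0 (shut) to 1.0 (fully open); "grasp_force": force on a finger pad.
Only numpy, scipy, OpenCV 4.12 (cv2) and the standard library are available. Lean on these libraries where they do the work, as an engineer would, in place of code of your own. Each camera call takes 0.05 s, during which the arm holds its last target. There are 200 camera calls.

### The job

On the building board, the four dark cap pieces along the curved front edge of the balsa wing still stand proud: starting at the red root rib, run the fingertips along the row to the wing tip and press each piece fully down in turn. Make it one light pass, with the fingers on or just above the row until the last piece is down, and do not press so hard that the wing is crushed into its foam. Then take the hand away; pull no piece up, and leave the weights, the glue and all the other loose things where they are.

Things in the scene. Friction and masses are not known exactly. Their poses are not given: they have to be found in the camera images.
- board: plywood building board, 280 x 420 x 18 mm, fixed to the table, with a blue-grey foam pad 12 mm thick on it; origin: centre of its underside, on the table; z up; the wing's root is towards its +y, the wing tip towards its -y, the curved front edge of the wing towards its +x
- wing (a joint): how far the wing frame (balsa, open ribs, about 130 x 250 mm, lying on the foam; ribs and slot walls 44 mm above the table) is pushed down into the foam, m: 0 at rest, bottoms at 0.009; it moves straight down only, springs back, and gives about 1 mm for each 2 N; more than 0.007 crushes it
- cap1 (a joint): how far cap piece 1 has been pushed down, m: 0 to 0.0005 at the start (about 5 mm proud), 0.005 fully down on its hard stop; it is a sliding fit, needs about 1.5 N, and stays where it is left; negative means pulled up out of its slot
- cap1_top (a point): centre of the top of dark brown cap piece 1 of 4 (the one beside the red root rib); point's y axis lies along the piece, +y towards the root, z up; 61 mm long, 12 mm wide; centre spacing about 64 mm; top about 56 mm above the table at the start, 51 mm when down; flat for the middle 11 mm, then sloping down 10 mm over 25 mm to each end, so a fingertip sliding along at 48 to 50 mm rides it down
- cap2 (a joint): how far cap piece 2 has been pushed down, m: 0 to 0.0005 at the start (about 5 mm proud), 0.005 fully down on its hard stop; it is a sliding fit, needs about 1.5 N, and stays where it is left; negative means pulled up out of its slot
- cap2_top (a point): centre of the top of dark brown cap piece 2 of 4 (counted from the red root rib); point's y axis lies along the piece, +y towards the root, z up; 61 mm long, 12 mm wide; centre spacing about 64 mm; top about 56 mm above the table at the start, 51 mm when down; flat for the middle 11 mm, then sloping down 10 mm over 25 mm to each end, so a fingertip sliding along at 48 to 50 mm rides it down
- cap3 (a joint): how far cap piece 3 has been pushed down, m: 0 to 0.0005 at the start (about 5 mm proud), 0.005 fully down on its hard stop; it is a sliding fit, needs about 1.5 N, and stays where it is left; negative means pulled up out of its slot
- cap3_top (a point): centre of the top of dark brown cap piece 3 of 4 (counted from the red root rib); point's y axis lies along the piece, +y towards the root, z up; 61 mm long, 12 mm wide; centre spacing about 64 mm; top about 56 mm above the table at the start, 51 mm when down; flat for the middle 11 mm, then sloping down 10 mm over 25 mm to each end, so a fingertip sliding along at 48 to 50 mm rides it down
- cap4 (a joint): how far cap piece 4 has been pushed down, m: 0 to 0.0005 at the start (about 5 mm proud), 0.005 fully down on its hard stop; it is a sliding fit, needs about 1.5 N, and stays where it is left; negative means pulled up out of its slot
- cap4_top (a point): centre of the top of dark brown cap piece 4 of 4 (the last, at the wing tip); point's y axis lies along the piece, +y towards the root, z up; 61 mm long, 12 mm wide; centre spacing about 64 mm; top about 56 mm above the table at the start, 51 mm when down; flat for the middle 11 mm, then sloping down 10 mm over 25 mm to each end, so a fingertip sliding along at 48 to 50 mm rides it down
- weight_a: loose dark steel weight block 28 x 36 x 26 mm with a brass stud, lying on the board behind the wing; origin: centre of its underside; to be left alone
- weight_b: second loose steel weight block, like weight_a; origin: centre of its underside; to be left alone
- glue: loose white glue bottle, 28 mm diameter, 68 mm tall, standing on the board's corner beyond the wing tip; origin: centre of its underside; to be left alone
- sanding_block: loose red sanding block 45 x 110 x 28 mm on the table; origin: centre of its underside; to be left alone
- pin_tin: loose open brass-coloured tin of pins 75 x 95 x 40 mm on the table; origin: centre of its underside; to be left alone
- pliers: loose green-handled pliers about 130 mm long, 12 mm high, on the table; origin: on the table just behind its pivot; to be left alone
- marker: loose yellow flat pencil 120 x 12 x 10 mm on the table; origin: centre of its underside; to be left alone
- tape_roll: loose white roll, 48 mm diameter, 19 mm high, on the table; origin: centre of its underside; to be left alone

How it is judged:
On the way, in this order (a step that is already met when the one before it is completed fails the run):
1. cap piece 1 (root end) is pressed down (value of joint cap1 above 0.0035 m), for 0.05 s.
2. cap piece 2 (second) is pressed down (value of joint cap2 above 0.0035 m), for 0.05 s.
3. cap piece 3 (third) is pressed down (value of joint cap3 above 0.0035 m), for 0.05 s.
4. cap piece 4 (tip end) is pressed down (value of joint cap4 above 0.0035 m), for 0.05 s.
At the end, for the whole second after the job is handed in: All four cap pieces are pushed down at least 3.5 mm of their 5 mm, the wing has sprung back up to within 1.5 mm, every loose thing is within 15 mm of where it was (value of joint each of cap1, cap2, cap3, cap4 above 0.0035 m and value of joint wing below 0.0015 m and distance of each of weight_a, weight_b, glue, sanding_block, pin_tin, pliers, marker, tape_roll from where it was at the start of the episode below 0.015 m); the robot touches nothing.
It fails at once if a cap piece is pulled up more than 3 mm out of its slot (value of joint any of cap1, cap2, cap3, cap4 below -0.003 m).
It fails at once if the wing is crushed more than 7 mm into its foam (value of joint wing above 0.007 m).
It fails at once if between pressing the first piece and the last, the TCP rises more than 60 mm above the tops (the fingertips about 40 mm) (value of joint cap1 above 0.0035 m and not (value of joint cap4 above 0.0035 m) and z of the grasp point in the frame of board above 0.116 m).
It fails at once if a bystander is moved or lifted more than 15 mm (distance of any of weight_a, weight_b, glue, sanding_block, pin_tin, pliers, marker, tape_roll from where it was at the start of the episode above 0.015 m).
It also fails if it takes over 42 s, if anything falls off the work surface, if the arm or the gripper's body presses on something with over 40 N, if the wrist force passes 120 N, or if a joint passes its speed limit or range.

## Working session

There is one attempt and no reset: what is moved stays moved. The work goes in short steps, Python scripts to look and compute and a shell command to move; the robot and the scene stay as the last step left them, time stands still between calls to the robot, and variables do not carry over. Pictures are saved under pics/ and viewed, at most 10 in all, crops included, and the job is handed in when it is done.

```bash
mkdir -p pics; cat > h.py <<'E'
import numpy as np,cv2
from plant import *
def pts(d,c,m):
    v,u=np.nonzero(m&(d>0)); x=(u-c['cx'])/c['fx'];y=(v-c['cy'])/c['fy']
    a,b=x.copy(),y.copy()
    for _ in range(8):
        s=1+c['k1']*(a*a+b*b); a,b=x/s,y/s
    z=d[v,u]; return u,v,(np.c_[a*z,b*z,z]-c['t'])@np.array(c['R'])
E
python3 - <<'E'
from h import *
for n in('top','scene'):
    p,d=camera(n); cv2.imwrite(f'pics/{n}.png',p[:,:,::-1]); np.savez(n,p=p,d=d)
    print(get_calibration(n))
s=get_state();print(s['clock'],s['eef_pos'],s['eef_rot'],s['force'],s['gripper_width'])
E
```

```text
{'fx': 510.5457065190903, 'fy': 510.5457065190903, 'cx': 315.23313453147045, 'cy': 236.62900932985062, 'k1': -0.14447808010700589, 'R': array([[-0.01263313, -0.99983425,  0.01311019],
       [-0.99634657,  0.0114794 , -0.08462701],
       [ 0.08446249, -0.0141314 , -0.99632645]]), 't': array([0.00791295, 0.53179544, 1.41632178])}
{'fx': 475.4566090913506, 'fy': 475.4566090913506, 'cx': 314.5621602182204, 'cy': 238.13914504381026, 'k1': -0.010119305050353359, 'R': array([[-0.4438492 ,  0.8961003 ,  0.00146229],
       [ 0.77053219,  0.38248587, -0.50988695],
       [-0.45746915, -0.22518617, -0.86024018]]), 't': array([ 0.24933093, -0.39806925,  1.41736355])}
0.1 [0.21628729 0.58559508 0.2488375 ] [[-9.38066928e-01  3.46453078e-01 -8.38574863e-04]
 [ 3.46454078e-01  9.38064833e-01 -1.98527805e-03]
 [ 9.88318987e-05 -2.15285136e-03 -9.99997678e-01]] [-0.04539329  0.7986401  -0.02166757] 1.0000852674923815
```

View pics/top.png

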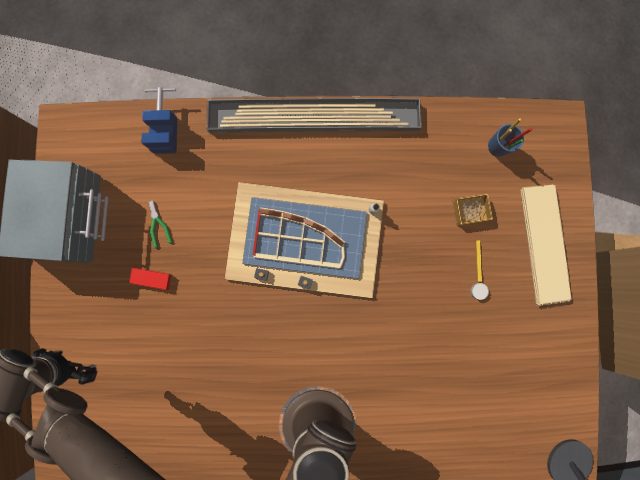

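View pics/scene.png

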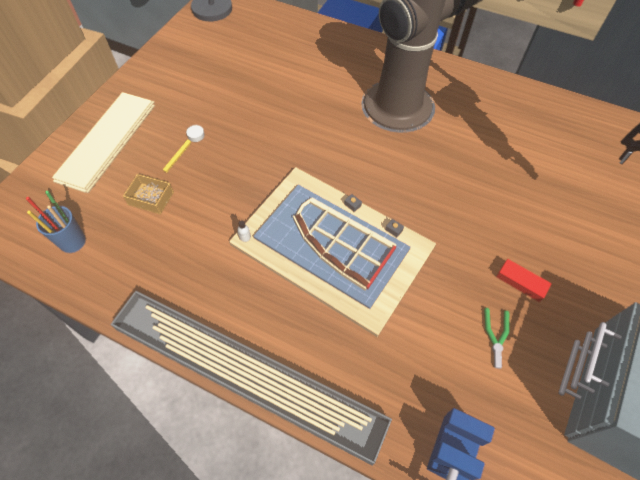

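The top view shows the wing at about (255..345, 208..268). The root is at the left, the dark caps run from (262,211) to (343,245), and the glue bottle is at (376,208). Next I'll enlarge both views and segment the caps.

```bash
cat > m.py <<'E'
from h import *
out=[]
for n,(x0,y0,w,h) in dict(top=(240,195,150,110),scene=(225,165,215,165)).items():
    f=np.load(n+'.npz');p,d=f['p'],f['d'];c=get_calibration(n)
    hsv=cv2.cvtColor(p,cv2.COLOR_RGB2HSV)
    m=np.zeros(d.shape,bool);m[y0:y0+h,x0:x0+w]=1
    br=m&(hsv[...,0]<18)&(hsv[...,1]>85)&(hsv[...,2]<150)&(p[...,0]>p[...,2]+20)
    u,v,X=pts(d,c,br); k=(X[:,2]>.035)&(X[:,2]<.065)
    u,v,X=u[k],v[k],X[k]; print(n,len(u))
    mm=np.zeros(d.shape,np.uint8);mm[v,u]=1
    np.savez(n+'_b',u=u,v=v,X=X)
    a=p[y0:y0+h,x0:x0+w,::-1].copy();b=a.copy();b[mm[y0:y0+h,x0:x0+w]>0]=(0,255,0)
    s=min(400/w,300/h);out.append(np.hstack([cv2.resize(i,(400,300),interpolation=cv2.INTER_NEAREST) for i in(a,b)]))
    # board: light wood top at 18mm
    u,v,X=pts(d,c,m&(hsv[...,0]<30)&(hsv[...,2]>170)); X=X[abs(X[:,2]-.018)<.004]
    print('board',cv2.minAreaRect(X[:,:2].astype(np.float32)),np.median(X[:,2]))
cv2.imwrite('pics/m.png',np.vstack(out))
E
python3 m.py
```

```text
top 326
board ((0.5251659750938416, 0.026827722787857056), (0.40816792845726013, 0.2797286808490753), 82.08331298828125) 0.017667185438358265
scene 425
board ((0.5268179178237915, 0.02977636456489563), (0.42067956924438477, 0.28212833404541016), 82.1386947631836) 0.018155572723881488
```

View pics/m.png

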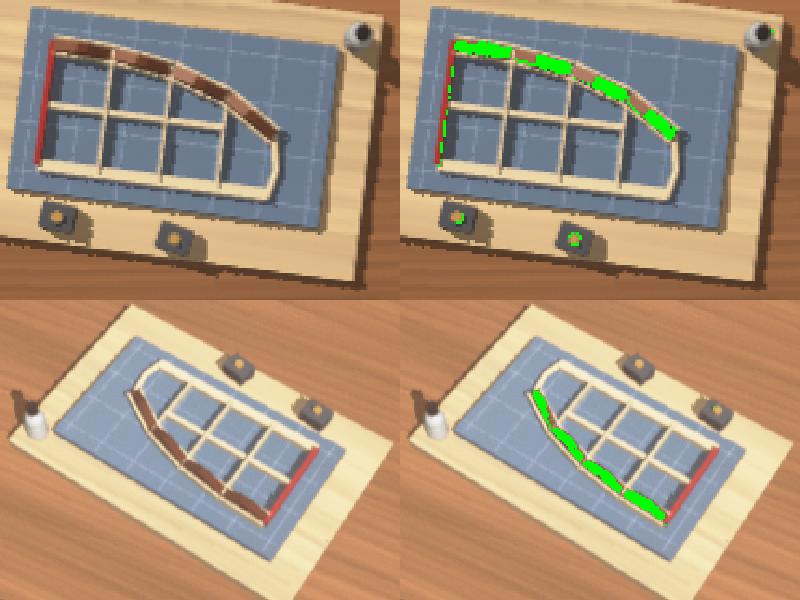

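The crops show each cap as a darker and a lighter brown half. In the top view the row curves from about (50,45) to (278,135) in the crop. I'll widen the mask and get the centreline in the board frame from both views.

```bash
cat > c.py <<'E'
from h import *
y=np.array([np.cos(np.radians(82.1)),np.sin(np.radians(82.1))]);x=np.array([y[1],-y[0]]);o=np.array([.526,.0285])
for n,(x0,y0,w,h) in dict(top=(255,203,95,60),scene=(285,205,110,90)).items():
    f=np.load(n+'.npz');p,d=f['p'],f['d'];c=get_calibration(n)
    hsv=cv2.cvtColor(p,cv2.COLOR_RGB2HSV)
    m=np.zeros(d.shape,bool);m[y0:y0+h,x0:x0+w]=1
    br=m&(hsv[...,0]<14)&(hsv[...,0]>3)&(hsv[...,1]>85)&(hsv[...,1]<175)&(hsv[...,2]<190)
    u,v,X=pts(d,c,br); bx=(X[:,:2]-o)@x;by=(X[:,:2]-o)@y
    k=(X[:,2]>.042)&(X[:,2]<.062)&(bx>-.03); X,bx,by,u,v=X[k],bx[k],by[k],u[k],v[k]
    print(n,k.sum(),by.min(),by.max())
    for b in np.arange(-.16,.15,.01):
        q=(by>=b)&(by<b+.01)
        if q.sum()>2: print('%.3f n%d x %.3f [%.3f %.3f] z %.4f  V %.0f world %s'%(b+.005,q.sum(),np.median(bx[q]),bx[q].min(),bx[q].max(),np.median(X[q,2]),np.median(hsv[v[q],u[q],2]),np.median(X[q,:2],0).round(4)))
    for nm,mk in (('red',(hsv[...,0]<3)|(hsv[...,0]>174)),):
        m2=np.zeros(d.shape,bool);m2[195:305,225:440]=1
        _,_,R=pts(d,c,m2&mk&(hsv[...,1]>150));R=R[(R[:,2]>.03)];print('rib',np.median((R[:,:2]-o)@y),np.ptp((R[:,:2]-o)@x),((R[:,:2]-o)@x).max(),np.median(R[:,2]))
E
python3 c.py
```

```text
top 365 -0.10223465158460372 0.1356885874023746
-0.105 n3 x -0.001 [-0.003 0.002] z 0.0465  V 100 world [ 0.5112 -0.0721]
-0.095 n18 x -0.001 [-0.007 0.009] z 0.0475  V 95 world [ 0.5125 -0.0664]
-0.085 n20 x 0.007 [0.000 0.013] z 0.0542  V 96 world [ 0.5217 -0.0566]
-0.075 n17 x 0.015 [0.007 0.022] z 0.0555  V 109 world [ 0.5304 -0.0469]
-0.065 n16 x 0.019 [0.011 0.028] z 0.0517  V 165 world [ 0.5363 -0.0389]
-0.055 n16 x 0.026 [0.018 0.033] z 0.0467  V 165 world [ 0.5435 -0.031 ]
-0.045 n12 x 0.031 [0.026 0.037] z 0.0461  V 94 world [ 0.5509 -0.02  ]
-0.035 n15 x 0.034 [0.028 0.040] z 0.0515  V 90 world [ 0.5556 -0.0115]
-0.025 n17 x 0.038 [0.031 0.045] z 0.0536  V 100 world [ 0.5611 -0.0007]
-0.015 n15 x 0.041 [0.035 0.046] z 0.0526  V 116 world [0.564  0.0077]
-0.005 n17 x 0.043 [0.038 0.051] z 0.0485  V 177 world [0.568  0.0186]
0.005 n13 x 0.047 [0.041 0.053] z 0.0461  V 177 world [0.5732 0.0269]
0.015 n11 x 0.049 [0.046 0.055] z 0.0462  V 88 world [0.5768 0.038 ]
0.025 n13 x 0.050 [0.046 0.056] z 0.0519  V 87 world [0.5788 0.0462]
0.035 n18 x 0.053 [0.047 0.059] z 0.0514  V 89
[... 2016 characters left out ...]
0.058 [0.048 0.064] z 0.0521  V 143 world [0.5912 0.0749]
0.065 n23 x 0.059 [0.054 0.065] z 0.0484  V 144 world [0.5936 0.0852]
0.075 n10 x 0.060 [0.054 0.065] z 0.0475  V 134 world [0.5966 0.097 ]
0.085 n21 x 0.061 [0.055 0.067] z 0.0507  V 127 world [0.5975 0.1047]
0.095 n25 x 0.063 [0.055 0.067] z 0.0539  V 128 world [0.6017 0.1141]
0.105 n28 x 0.063 [0.056 0.068] z 0.0555  V 138 world [0.6032 0.1243]
0.115 n25 x 0.064 [0.055 0.067] z 0.0538  V 143 world [0.6047 0.1341]
0.125 n25 x 0.062 [0.053 0.068] z 0.0503  V 144 world [0.605  0.1438]
0.135 n14 x 0.062 [0.055 0.068] z 0.0469  V 156 world [0.6055 0.1513]
rib 0.13653616018156045 0.12077907709402372 0.06268358400812202 0.0442279188020983
```

```bash
python3 -m pendant '[[1,-1,0,-0.2,0],[1,-1,0,-0.2,0],[1,-1,0,-0.2,0],[1,-1,0,-0.2,0],[1,-1,0,-0.2,0],[1,-1,0,-0.2,0],[1,-1,0,-0.2,0],[1,-1,0,-0.2,0],[1,-1,0,-0.2,0],[1,-1,0,-0.2,0]]' 20; python3 -m pendant '[[0.4,-0.8,-0.5,0,0],[0.4,-0.8,-0.5,0,0],[0.4,-0.8,-0.5,0,0],[0.4,-0.8,-0.5,0,0],[0.4,-0.8,-0.5,0,0],[0.4,-0.8,-0.5,0,0],[0,0,0,0,0],[0,0,0,0,0]]'
```

```text
clock: 1.35
eef_pos: [0.5171, 0.2851, 0.2494]
eef_rot: [[0.351, 0.936, -0.001], [0.936, -0.351, -0.0], [-0.001, -0.001, -1.0]]
force: [0.1, 0.8, -0.1]
gripper_width: 0.001
grasp_force: 0.0
clock: 2.35
eef_pos: [0.5883, 0.1426, 0.1599]
eef_rot: [[0.347, 0.938, -0.001], [0.938, -0.347, 0.0], [0.0, -0.001, -1.0]]
force: [0.3, -0.3, -0.1]
gripper_width: -0.002
grasp_force: 0.0
```

```bash
python3 -m pendant '[[0.45,-0.4,-0.6,0,0],[0,0,-0.6,0,0],[0,0,-0.6,0,0],[0,0,-0.6,0,0],[0,0,0,0,0],[0,0,0,0,0]]'; python3 - <<'E'
from h import *
p,d=camera('scene');a=p[165:330,250:440,::-1];b=camera('top')[0][180:290,235:375,::-1]
cv2.imwrite('pics/a.png',np.hstack([cv2.resize(a,(400,347)),cv2.resize(b,(400,347))]))
E
```

```text
clock: 3.1
eef_pos: [0.6022, 0.1305, 0.0881]
eef_rot: [[0.346, 0.938, 0.0], [0.938, -0.346, 0.0], [0.0, 0.0, -1.0]]
force: [1.3, 0.7, 0.1]
gripper_width: -0.0
grasp_force: 0.0
```

View pics/a.png

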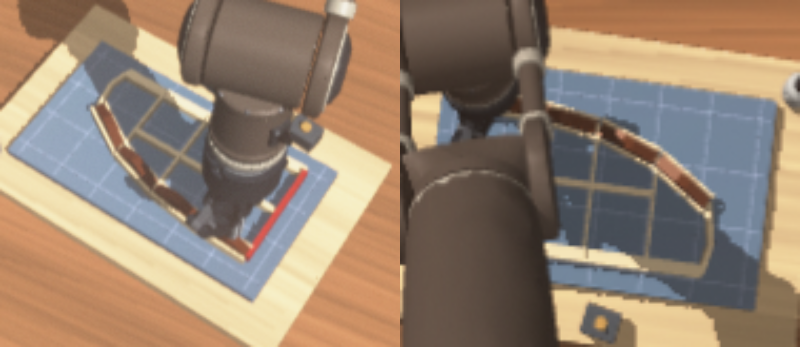

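The fingertips are over cap 1 beside the red rib (left crop, about (205,228)), and nothing else is near them. Next I'll descend gently.

```bash
python3 -m pendant '[[0,-0.1,-0.2,0,0],[0,-0.1,-0.1,0,0],[0,0,-0.1,0,0],[0,0,0,0,0]]'; python3 -m pendant '[[0,0,-0.1,0,0],[0,0,0,0,0]]';python3 -m pendant '[[0,0,-0.1,0,0],[0,0,0,0,0]]'
```

```text
clock: 3.7
eef_pos: [0.6017, 0.1241, 0.0755]
eef_rot: [[0.347, 0.938, -0.001], [0.938, -0.347, -0.0], [-0.0, -0.001, -1.0]]
force: [0.5, -0.1, -0.3]
gripper_width: -0.0
grasp_force: 0.0
clock: 3.95
eef_pos: [0.6023, 0.1243, 0.0731]
eef_rot: [[0.346, 0.938, 0.0], [0.938, -0.346, -0.0], [0.0, 0.0, -1.0]]
force: [0.7, 0.2, 1.5]
gripper_width: 0.006
grasp_force: 0.5
clock: 4.2
eef_pos: [0.6023, 0.1243, 0.0699]
eef_rot: [[0.346, 0.938, 0.001], [0.938, -0.346, 0.0], [0.0, 0.0, -1.0]]
force: [1.2, -0.4, -0.0]
gripper_width: -0.002
grasp_force: 0.5
```

```bash
python3 -m pendant '[[0,0,-0.07,0,0],[0,0,0,0,0]]';python3 -m pendant '[[0,0,-0.03,0,0],[0,0,0,0,0]]';python3 -m pendant '[[0,0,0,0,0]]'
```

```text
clock: 4.45
eef_pos: [0.6023, 0.1243, 0.0682]
eef_rot: [[0.346, 0.938, 0.0], [0.938, -0.346, 0.0], [0.0, 0.0, -1.0]]
force: [-0.6, 0.9, 3.7]
gripper_width: -0.001
grasp_force: 1.7
clock: 4.7
eef_pos: [0.6023, 0.1243, 0.0674]
eef_rot: [[0.346, 0.938, 0.001], [0.938, -0.346, 0.0], [0.0, 0.0, -1.0]]
force: [-1.0, -0.6, 4.5]
gripper_width: 0.001
grasp_force: 2.4
clock: 4.82
eef_pos: [0.6024, 0.1243, 0.0673]
eef_rot: [[0.346, 0.938, 0.001], [0.938, -0.346, 0.0], [0.0, 0.001, -1.0]]
force: [-0.5, -0.6, 4.9]
gripper_width: 0.002
grasp_force: 2.5
```

Cap 1 is on its stop, with about 4.7 N showing. Now I'll slide along the row.

```bash
python3 -m pendant '[[-0.08,-0.33,0,0,0],[-0.08,-0.33,0,0,0],[-0.08,-0.33,0,0,0],[-0.07,-0.28,0,0,0],[-0.07,-0.28,0,0,0]]';python3 -m pendant '[[-0.08,-0.28,0,0,0],[-0.08,-0.28,0,0,0],[0,0,0,0,0]]'
```

```text
clock: 5.45
eef_pos: [0.5906, 0.0775, 0.0669]
eef_rot: [[0.347, 0.938, 0.0], [0.938, -0.347, 0.001], [0.001, -0.0, -1.0]]
force: [1.5, 4.1, 2.7]
gripper_width: -0.002
grasp_force: 2.5
clock: 5.82
eef_pos: [0.5862, 0.0597, 0.0674]
eef_rot: [[0.346, 0.938, 0.001], [0.938, -0.346, -0.001], [-0.001, 0.001, -1.0]]
force: [0.2, -1.1, 4.8]
gripper_width: 0.001
grasp_force: 2.4
```

```bash
python3 -m pendant '[[-0.1,-0.29,0,0,0],[-0.1,-0.29,0,0,0],[-0.1,-0.29,0,0,0],[-0.12,-0.27,0,0,0],[-0.12,-0.27,0,0,0],[-0.12,-0.27,0,0,0],[-0.12,-0.27,0,0,0],[0,0,0,0,0]]'
```

```text
clock: 6.82
eef_pos: [0.5626, 0.0012, 0.0674]
eef_rot: [[0.346, 0.938, 0.001], [0.938, -0.346, -0.002], [-0.001, 0.001, -1.0]]
force: [0.7, -1.7, 5.4]
gripper_width: -0.0
grasp_force: 2.4
```

```bash
python3 -m pendant '[[-0.13,-0.24,0,0,0],[-0.13,-0.24,0,0,0],[-0.13,-0.24,0,0,0],[-0.13,-0.24,0,0,0],[-0.16,-0.21,0,0,0],[-0.16,-0.21,0,0,0],[-0.16,-0.21,0,0,0],[-0.16,-0.21,0,0,0],[0,0,0,0,0]]';python3 -m pendant '[[-0.1,-0.13,0,0,0],[0,0,0,0,0]]'
```

```text
clock: 7.95
eef_pos: [0.5275, -0.0526, 0.0674]
eef_rot: [[0.346, 0.938, 0.0], [0.938, -0.346, -0.001], [-0.001, 0.001, -1.0]]
force: [0.9, -1.5, 5.0]
gripper_width: 0.001
grasp_force: 2.5
clock: 8.2
eef_pos: [0.5249, -0.0557, 0.0672]
eef_rot: [[0.346, 0.938, 0.001], [0.938, -0.346, -0.0], [-0.0, 0.001, -1.0]]
force: [1.7, 1.0, 5.2]
gripper_width: -0.001
grasp_force: 2.6
```

```bash
python3 -m pendant '[[0,0,0.3,0,0],[0,0,0.5,0,0],[0,0,1,0,0],[0,0,1,0,0],[0,0,1,0,0],[0,0,1,0,0],[0,1,1,0,0],[0,1,0,0,0],[0,1,0,0,0],[0,1,0,0,0]]'; python3 -m pendant '[[-0.3,1,0,0,0],[-0.3,1,0,0,0],[-0.3,1,0,0,0],[-0.3,1,0,0,0],[-0.3,1,0,0,0],[-0.3,1,0,0,0],[-0.3,1,0,0,0],[-0.3,1,0,0,0],[0,0,0,0,0]]'; python3 - <<'E'
from h import *
for n in('top','scene'):
    p,d=camera(n); np.savez(n,p=p,d=d); cv2.imwrite(f'pics/{n}2.png',p[:,:,::-1])
E
python3 c.py | cut -d' ' -f1-9
```

```text
clock: 9.45
eef_pos: [0.5237, 0.0653, 0.2413]
eef_rot: [[0.346, 0.938, -0.001], [0.938, -0.346, -0.001], [-0.001, -0.001, -1.0]]
force: [-0.1, 0.0, -0.1]
gripper_width: -0.001
grasp_force: 0.0
clock: 10.58
eef_pos: [0.4514, 0.3056, 0.2411]
eef_rot: [[0.343, 0.939, -0.001], [0.939, -0.343, -0.001], [-0.001, -0.001, -1.0]]
force: [0.2, -0.6, -0.1]
gripper_width: -0.0
grasp_force: 0.0
top 292 -0.10189169297657227 0.13587595134491404
-0.095 n13 x 0.001 [-0.004 0.009] z 0.0449 
-0.085 n15 x 0.008 [0.000 0.013] z 0.0490 
-0.075 n18 x 0.015 [0.007 0.024] z 0.0498 
-0.065 n16 x 0.019 [0.012 0.028] z 0.0462 
-0.055 n6 x 0.025 [0.022 0.027] z 0.0442 
-0.045 n3 x 0.037 [0.031 0.037] z 0.0439 
-0.035 n14 x 0.035 [0.028 0.040] z 0.0468 
-0.025 n16 x 0.038 [0.032 0.044] z 0.0509 
-0.015 n15 x 0.041 [0.035 0.047] z 0.0509 
-0.005 n17 x 0.045 [0.038 0.051] z 0.0470 
0.005 n9 x 0.048 [0.042 0.053] z 0.0439 
0.015 n7 x 0.052 [0.046 0.055] z 0.0448 
0.025 n11 x 0.051 [0.046 0.057] z 0.0456 
0.035 n16 x 0.052 [0.047 0.057] z 0.0488 
0.045 n14 x 0.053 [0.048 0.059] z 0.0501 
0.055 n17 x 0.055 [0.050 0.06
[... 839 characters left out ...]
x 0.047 [0.041 0.051] z 0.0468 
0.005 n10 x 0.048 [0.042 0.054] z 0.0437 
0.015 n9 x 0.051 [0.047 0.056] z 0.0439 
0.025 n16 x 0.053 [0.048 0.060] z 0.0468 
0.035 n22 x 0.055 [0.050 0.061] z 0.0503 
0.045 n20 x 0.058 [0.051 0.062] z 0.0509 
0.055 n22 x 0.058 [0.052 0.064] z 0.0484 
0.065 n17 x 0.059 [0.054 0.064] z 0.0448 
0.075 n9 x 0.059 [0.055 0.065] z 0.0441 
0.085 n18 x 0.060 [0.054 0.068] z 0.0467 
0.095 n21 x 0.062 [0.055 0.067] z 0.0496 
0.105 n22 x 0.061 [0.055 0.067] z 0.0504 
0.115 n24 x 0.061 [0.055 0.069] z 0.0483 
0.125 n19 x 0.062 [0.056 0.067] z 0.0455 
0.135 n6 x 0.063 [0.055 0.066] z 0.0440 
rib 0.13639966404851492 0.12235531456432396 0.06524239800501153 0.04419643784039821
```

View pics/top2.png

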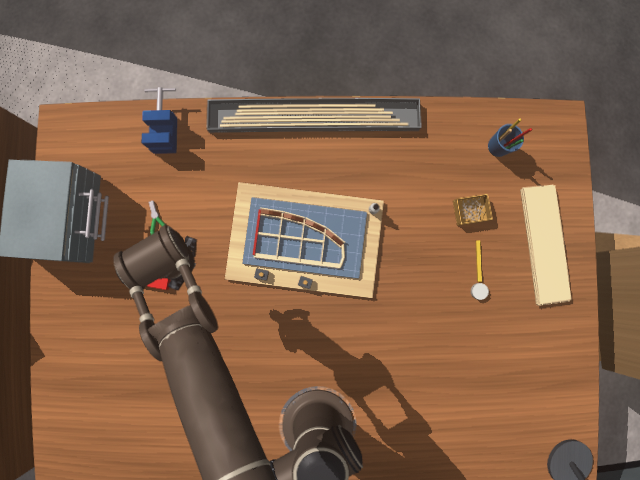

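All four caps now peak at about 50–51 mm, 5 mm lower than before. The weights at (262,274) and (305,283) and the glue at (376,208) have not moved, and the hand is clear.

```bash
python3 -c "from plant import *;print(sign_off())"
```

```text
the job is handed in; nothing more can be done
None
```

I pressed all four cap pieces down in order in one light pass (highest force reading about 5 N), moved the hand clear with the weights and glue unmoved in the pictures, and handed the job in at about 11 s; no verdict came back.

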